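# Push the row of moulds home in the magazine and shut its keeper

## Task

Load the wax injector's mould magazine: push on the last of the four orange rubber moulds so that the whole touching row slides along the rail as one train until it is fully home against the dark end stop, and only then push the keeper by its upright pin until it is fully shut across the rail behind the row. Do it all by pushing with the fingertips: never pinch or lift a mould or the pin, do not let the row come apart, and leave the other things on the bench where they are.

Things in the scene. Friction and masses are not known exactly. Their poses are not given: they have to be found in the camera images.
- mould_rail: Mould magazine: aluminium channel rail 310 long, 73 wide, screwed down. Origin: centre of its underside. x axis along the rail from the end stop to the open loading end (x = +155), z up, +y the side of the keeper's pivot. Moulds rest on its base at z 4; side walls 65 apart inside, tops at z 12. Row fully home: mould centres at x = -117, -69, -21, +27, rear face of the last at x = +51.
- end_stop_face (a point): Middle of the end stop's face, at the level of the rail's base (4 mm above the bench). The stop is a dark steel block across the whole rail, 14 thick, top 26 mm above the bench; the first mould's front face comes to rest here. Axes as the rail's.
- keeper_pivot (a point): Vertical pivot axis of the keeper bar, beside the rail: 58 mm towards the loading end and 45.5 mm to the +y side of the rail's origin, 13 mm above the bench. Axes as the rail's.
- mould_1: Orange rubber mould, the mould nearest the end stop. 48 along the rail, 63 across it, 24 high, about 70 g. Origin: centre of its underside; axes as the rail's (x along the rail to the loading end), z up.
- mould_2: Orange rubber mould, the second mould. 48 along the rail, 63 across it, 24 high, about 70 g. Origin: centre of its underside; axes as the rail's (x along the rail to the loading end), z up.
- mould_3: Orange rubber mould, the third mould. 48 along the rail, 63 across it, 24 high, about 70 g. Origin: centre of its underside; axes as the rail's (x along the rail to the loading end), z up.
- mould_4: Orange rubber mould, the last mould, nearest the open loading end, the one to push on (the whole row slides with 1 to 3 N). 48 along the rail, 63 across it, 24 high, about 70 g. Origin: centre of its underside; axes as the rail's (x along the rail to the loading end), z up.
- keeper (a joint): Keeper: steel bar 6 thick, 85 long from its pivot, 13 to 23 mm above the bench. Angle in rad: 0 = parallel to the rail, pointing to the loading end, outside the channel; below 0 splayed outwards; grows as it swings in; 1.57 = square across the rail, against its stop (shut), 4 mm behind the last mould. Light friction (under 1 N at the pin), no spring. It shuts only when the row is home.
- keeper_pin (a point): Upright black round pin on the keeper bar, 12 in diameter, 66 mm from the pivot, standing 23 to 47 mm above the bench; this point lies on the pin's axis 35 mm above the bench. Push here to swing the keeper.
- talc_bottle: Bystander: white upright bottle, 57x69x159. Origin: centre of its underside.
- tin: Bystander: round pale tin, 68 in diameter, 13 high. Origin: centre of its underside.
- loupe: Bystander: black loupe standing like a small cup, 34 in diameter, 30 high. Origin: centre of its underside.
- green_box: Bystander: flat green case, 46x78x17. Origin: centre of its underside.
- brush: Bystander: thin wooden brush lying down, 160 long along its y axis, 8 high. Origin: centre of its underside.
- bowl: Bystander: small steel bowl, 68 in diameter, 27 high. Origin: centre of its underside.
Not all that is in view belongs to the job. What is shaped like the mould_4 but red is not meant.

How it is judged (in metres and radians):
On the way, in this order (a step that is already met when the one before it is completed fails the run):
1. all four moulds are home in the rail while the keeper is still open (x of mould_1 in the frame of mould_rail below -0.113 m and z of each of mould_1, mould_2, mould_3, mould_4 in the frame of mould_rail below 0.008 m and y of mould_1 in the frame of mould_rail between -0.004 and 0.004 m and x of mould_2 in the frame of mould_rail below -0.065 m and y of mould_2 in the frame of mould_rail between -0.004 and 0.004 m and x of mould_3 in the frame of mould_rail below -0.017 m and y of mould_3 in the frame of mould_rail between -0.004 and 0.004 m and x of mould_4 in the frame of mould_rail below 0.031 m and y of mould_4 in the frame of mould_rail between -0.004 and 0.004 m and value of joint keeper below 0.5 rad), for 0.2 s.
2. the keeper is shut behind the row (value of joint keeper above 1.45 rad), for 0.2 s.
At the end, for the whole second after the job is handed in: All four moulds lie flat between the side walls, at rest, each within 4 mm of its place when the row touches the end stop, and the keeper stands across the rail, within 0.12 rad of its stop (x of mould_1 in the frame of mould_rail below -0.113 m and z of each of mould_1, mould_2, mould_3, mould_4 in the frame of mould_rail below 0.008 m and y of mould_1 in the frame of mould_rail between -0.004 and 0.004 m and x of mould_2 in the frame of mould_rail below -0.065 m and y of mould_2 in the frame of mould_rail between -0.004 and 0.004 m and x of mould_3 in the frame of mould_rail below -0.017 m and y of mould_3 in the frame of mould_rail between -0.004 and 0.004 m and x of mould_4 in the frame of mould_rail below 0.031 m and y of mould_4 in the frame of mould_rail between -0.004 and 0.004 m and linear speed of each of mould_1, mould_2, mould_3, mould_4 below 0.01 m/s and value of joint keeper above 1.45 rad).
It fails at once if a mould is lifted off the rail (over 8 mm) (z of any of mould_1, mould_2, mould_3, mould_4 in the frame of mould_rail above 0.012 m).
It fails at once if a mould is tipped (over 0.25 rad) (angle between any of mould_1, mould_2, mould_3, mould_4's own z axis and vertical above 0.25 rad).
It fails at once if the row comes apart (a gap of over 10 mm between neighbours) (x of mould_2 in the frame of mould_1 above 0.058 m or x of mould_3 in the frame of mould_2 above 0.058 m or x of mould_4 in the frame of mould_3 above 0.058 m).
It fails at once if a mould or the keeper's pin is taken between the fingers ((x of the grasp point in the frame of mould_1 between -0.02 and 0.02 m and y of the grasp point in the frame of mould_1 between -0.027 and 0.027 m and z of the grasp point in the frame of mould_1 below 0.036 m) or (x of the grasp point in the frame of mould_2 between -0.02 and 0.02 m and y of the grasp point in the frame of mould_2 between -0.027 and 0.027 m and z of the grasp point in the frame of mould_2 below 0.036 m) or (x of the grasp point in the frame of mould_3 between -0.02 and 0.02 m and y of the grasp point in the frame of mould_3 between -0.027 and 0.027 m and z of the grasp point in the frame of mould_3 below 0.036 m) or (x of the grasp point in the frame of mould_4 between -0.02 and 0.02 m and y of the grasp point in the frame of mould_4 between -0.027 and 0.027 m and z of the grasp point in the frame of mould_4 below 0.036 m) or (horizontal distance between the grasp point and keeper_pin below 0.007 m and height (world z) of the grasp point below 0.06 m)).
It fails at once if another thing on the bench is pushed away (over 15 mm) (distance of any of talc_bottle, tin, loupe, green_box, brush, bowl from where it was at the start of the episode above 0.015 m).
It also fails if it takes over 40 s, if anything falls off the work surface, if the arm or the gripper's body presses on something with over 40 N, if the wrist force passes 120 N, or if a joint passes its speed limit or range.

## Robot

A 6-joint arm with a two-finger parallel gripper is mounted at the origin on a cart in front of the work surface, level with it; the furniture and walls round the work are solid. World frame = base frame: x ahead of the robot, y to its left, z up, the work surface at z = 0. Lengths are in mm, angles in degrees, forces in N, time in s.
With the tool pointing down it reaches from about 350 to 850 mm from the base axis. Payload 8.1 kg.
Tool frame: the origin (TCP) lies at the very end of the fingers, on their centre line; the grasp point (between the pads) lies 19 mm behind it (r.grip_depth is the distance from the TCP to the grasp point, in mm); y points along the fingers, z is the direction in which the jaws open and shut, and the axes are right-handed (so a half turn about y gives the same grasp; the last joint's range is limited). The gripper opens to 85 mm and grips with 20 to 120 N. Pads are 22 mm wide; open, the fingers measure 114 mm over their backs; the gripper's body (76 mm by 85 mm) begins 54 mm behind the grasp point. The pads swing forward as they close: fully open they stand 13 mm farther back than shut.
Start: joints at [62.487, 7.471, 85.268, -0, 87.261, -4.893], TCP at [230.754, 553.857, 231.292] pointing down, gripper open.
Joint ranges: [-169.43, 169.43], [-51.17, 129.36], [1.28, 143.12], [-76.62, 256.62], [0, 156.53], [-152.29, 152.29]. Speed limits (degrees/s): [136.94, 136.94, 159.86, 180, 180, 180].

## Interface

Orientations are given as [roll, pitch, yaw] about the fixed x, y, z axes, in that order (R = Rz(yaw) Ry(pitch) Rx(roll)).
In Python, from bench import readout, eyes, r gives the robot as it stands. The module is installed in compiled form; this text tells all that it offers.
- The arm moves only by the tool move_arm, never from a script. Its argument "motion" is text: rows parted by semicolons, each of 6 numbers parted by spaces: the shift along the world's x, y, z in cm, then the turn, a rotation vector about the world's x, y, z in degrees. A call has 1 to 10 rows; each row is the pose to reach, as a shift and turn from the pose commanded when the call began; what a row does not reach only later rows make up. A row lasts 1/12 s, in which the tool goes at most 41.7 mm and 7.16 degrees, less where a joint would pass 70% of its speed; a pose out of reach is approached as far as the arm can. A call with a gripper value outside its range is refused whole. "fingers" is the finger opening in cm, from 0 to 8.54, set as the call begins (left out, the last holds). The fingers move at their own pace and stop on an object; "squeeze" is the grip in N (left out, the last holds). Time passes only in rows, so rows that repeat a pose let the fingers close. It gives the time, the measured TCP pose, the force and the opening at its end, in the units of the state.
- readout.sense(): the state, without advancing time (a new reading comes with each control period).
- eyes.snapshot(name): name is "scene" or "top"; returns a dict with "image" (480x640x3 uint8, blue, green, red), "fx", "fy", "cx", "cy" (pixels), "world_to_cam" (4x4, takes a point from world to camera coordinates). Camera axes: x right, y down, z forward; pixel columns grow to the right and rows downward; lengths in mm; the calibration is good to about 2 mm. A picture is of the moment at which its call begins. There is no depth.
- r.hand_in(): hands the job in, once; it reports no verdict.
The state is a dict: "time": time; "joint_pos": joint angles; "qd": joint speeds; "joint_efforts": joint torques, N m; "tool_pos": TCP position; "tcp_rot": TCP orientation; "ft_force": force on the tool from outside, world axes, zero at the start; "wrist_torque": the same for the moment, N m; "finger_gap": finger opening in mm.
Only numpy, scipy, OpenCV 4.12 (cv2) and the standard library are available. Lean on these libraries where they do the work, as an engineer would, in place of code of your own. Each camera call takes 0.05 s, during which the arm holds its last target. There are 200 camera calls.

## Working session

There is one attempt and no reset: what is moved stays moved. The work goes in short steps, Python scripts to look and compute and a tool call to move; the robot and the scene stay as the last step left them, time stands still between calls to the robot, and variables do not carry over. Pictures are saved under pics/ and viewed, about 8 in all and at most 12, crops included, and the job is handed in when it is done.

Besides the shell and the picture viewer there is one more tool, called after "Emit:" as name(argument=value, ...), one argument or row to a line, values as JSON. move_arm: Moves the arm, as the interface text tells. Its arguments: {"type":"object","properties":{"motion":{"type":"string"},"fingers":{"type":"number"},"squeeze":{"type":"number"}},"required":["motion"]}

```bash
mkdir -p pics
python3 - <<'E'
from bench import readout, eyes, r
import cv2
for n in("scene","top"):
    s=eyes.snapshot(n); cv2.imwrite(f"pics/{n}0.png",s["image"]); print(n,s["fx"],s["cx"],s["cy"],s["world_to_cam"].round(3).tolist() if hasattr(s["world_to_cam"],"round") else s["world_to_cam"])
s=readout.sense();print(s)
E
```

```text
scene 519.9040150440823 319.5233931642333 239.3515616804617 [[0.716, -0.698, -0.006, -174.284], [-0.494, -0.501, -0.711, 436.819], [0.493, 0.512, -0.704, 1163.8], [0.0, 0.0, 0.0, 1.0]]
top 510.0147320623906 321.8422321603881 235.630504933512 [[0.026, -1.0, 0.003, 265.261], [-0.988, -0.026, -0.153, 517.584], [0.153, 0.001, -0.988, 1225.404], [0.0, 0.0, 0.0, 1.0]]
{'time': 0.1, 'joint_pos': array([ 6.24883004e+01,  7.51244971e+00,  8.53237632e+01, -2.27751337e-04,
        8.72629316e+01, -4.89335557e+00]), 'qd': array([ 0.05945287,  0.00250178, -0.07356283, -0.01900502,  0.01909877,
        0.08158181]), 'joint_efforts': array([ 1.51148568e-03, -5.70949173e+01, -5.01944375e+01, -7.24331426e-05,
        8.02364491e-03,  9.64017568e-05]), 'tool_pos': array([230.50158631, 553.40499365, 230.32501582]), 'tcp_rot': array([-9.00988026e+01,  8.23051736e-03, -2.26183400e+01]), 'ft_force': array([ 0.30129719,  0.42336083, -0.584451  ]), 'wrist_torque': array([-0.00388767, -0.01280009,  0.01865216]), 'finger_gap': 85.5895270211504}
```

View pics/top0.png

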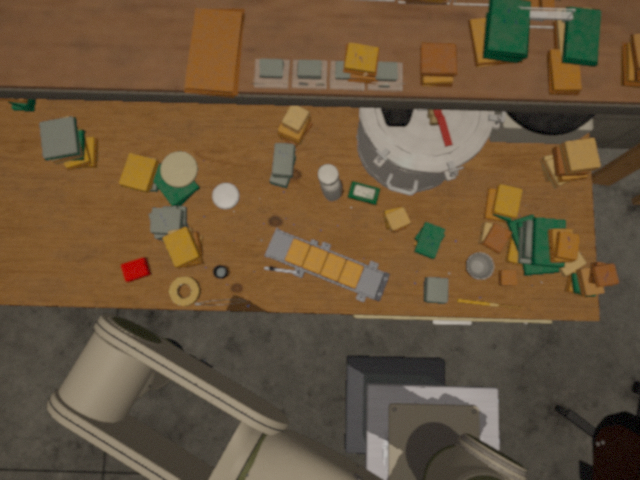

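View pics/scene0.png

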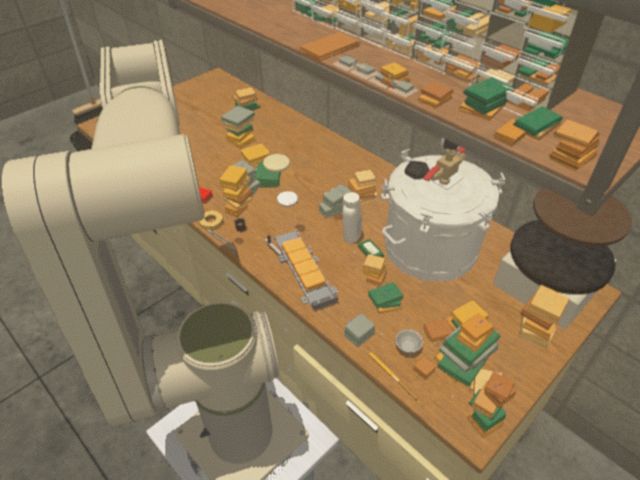

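The scene shows the rail with four orange moulds (top view from about (275,243) to (385,285)). The keeper is probably at (285,270), and the dark stop is at the right end. I'll zoom in.

Run:
```python
import cv2,numpy as np
a=cv2.imread("pics/top0.png")[215:315,245:405]; b=cv2.imread("pics/scene0.png")[220:320,250:350]
a=cv2.resize(a,None,fx=5,fy=5,interpolation=cv2.INTER_CUBIC)
cv2.imwrite("pics/c1.png",a); cv2.imwrite("pics/c2.png",cv2.resize(b,None,fx=6,fy=6,interpolation=cv2.INTER_CUBIC))
```

```text
(no output)
```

View pics/c1.png

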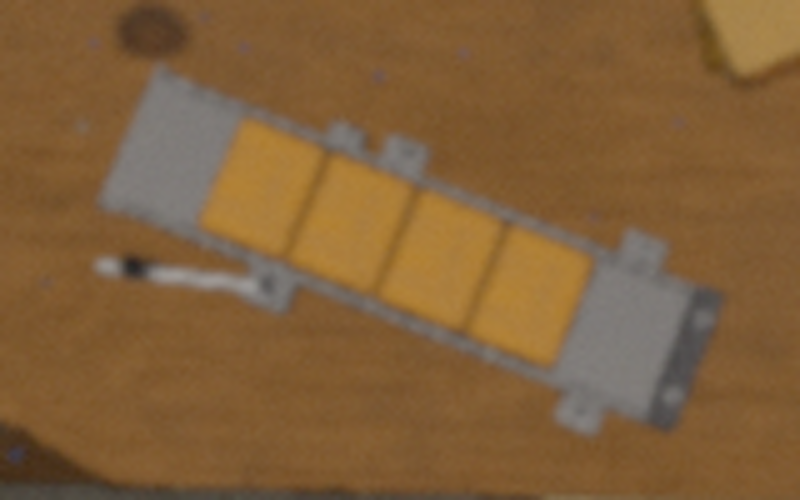

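View pics/c2.png

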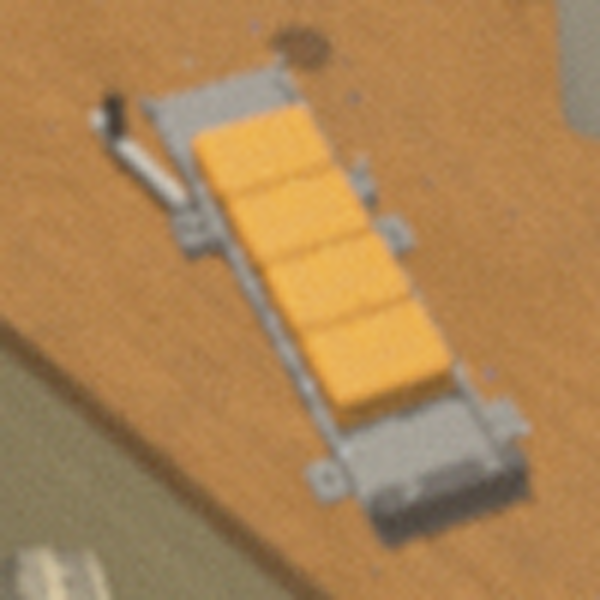

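The crops show the stop at the crop's right end, (695,360) in c1, and the loading end at the left, (130,135). The keeper is splayed outwards on the near side, with its pivot at (268,285) and the black pin at (133,266). Next I'll compute positions.

```bash
cat > h.py <<'E'
import numpy as np, cv2
from bench import eyes, readout, r
def ray(s,uv,z):
    M=np.array(s["world_to_cam"]);R,t=M[:3,:3],M[:3,3]
    c=-R.T@t; d=R.T@np.array([(uv[0]-s["cx"])/s["fx"],(uv[1]-s["cy"])/s["fy"],1.])
    return (c+d*(z-c[2])/d[2])[:2]
def row(s,box):
    x0,y0,x1,y1=box; h=cv2.cvtColor(s["image"],cv2.COLOR_BGR2HSV)[y0:y1,x0:x1]
    m=cv2.inRange(h,(14,170,140),(26,255,255))
    cs=cv2.findContours(m,cv2.RETR_EXTERNAL,cv2.CHAIN_APPROX_NONE)[0]
    c=max(cs,key=cv2.contourArea)
    return [p+[x0,y0] for p in c[:,0]]
E
python3 - <<'E'
from h import *
s=eyes.snapshot("top"); f=lambda u,v,z:ray(s,(245+(u+.5)/5-.5,215+(v+.5)/5-.5),z)
for n,u,v,z in [("loadA",160,68,12),("loadB",100,205,12),("stopA",722,292,26),("stopB",670,430,26),("stopIa",693,285,26),("pivot",268,285,23),("pin",133,264,47),("bartip",98,266,23)]+[("m",*p,28) for p in[(242,118),(200,225),(595,255),(553,365)]]: print(n,f(u,v,z).round(1))
P=np.array([ray(s,p,28) for p in row(s,(280,230,370,295))],np.float32)
q=cv2.minAreaRect(P);print(q,cv2.boxPoints(q).round(1).tolist(),len(P))
print("red/loupe etc", ray(s,(221,272),30),ray(s,(183,291),10),ray(s,(330,172),159), ray(s,(237,288),0),ray(s,(205,303),5))
E
```

```text
loadA [530.9 393.9]
loadB [460.2 421.4]
stopA [423.2 109.7]
stopB [354.7 134.9]
stopIa [426.4 124.1]
pivot [421.2 335. ]
pin [427.7 400.1]
bartip [428.4 419.8]
m [504.  350.5]
m [449.7 369.5]
m [439.8 173.1]
m [384.9 193.1]
((443.2191162109375, 271.670654296875), (182.09152221679688, 55.899696350097656), 69.53765106201172) [[385.20001220703125, 196.10000610351562], [437.6000061035156, 176.60000610351562], [501.20001220703125, 347.20001220703125], [448.8999938964844, 366.70001220703125]] 353
red/loupe etc [414.65779373 525.21347154] [366.37926    621.19937066] [639.74105814 263.54800108] [377.76402513 488.63374352] [338.2236107  565.70195955]
```

Emit:
move_arm(
  motion="3 -1.7 0 0 0 2.1;6 -3.5 0 0 0 2.1;9 -5.2 0 0 0 2.1;12 -7 0 0 0 2.1;15 -8.7 0 0 0 2.1;18 -10.5 0 0 0 2.1;21 -12.2 0 0 0 2.1;24 -14 0 0 0 2.1;26.2 -15.2 0 0 0 2.1;26.2 -15.2 0 0 0 2.1",
  fingers=0,
  squeeze=40,
)

```text
time: 0.98
tool_pos: [496.6, 398.4, 230.5]
tcp_rot: [-90.1, -0.1, -20.8]
ft_force: [1.0, 1.3, 1.0]
finger_gap: 0.1
```

Emit:
move_arm(
  motion="0 0 -3.5 0 0 0;0 0 -7 0 0 0;0 0 -10.5 0 0 0;0 0 -14 0 0 0;0 0 -16 0 0 0;0 0 -17 0 0 0;0 0 -17 0 0 0;0 0 -17 0 0 0",
)

```text
time: 1.65
tool_pos: [492.7, 402.2, 61.8]
tcp_rot: [-90.0, 0.0, -20.5]
ft_force: [1.2, -1.3, -0.3]
finger_gap: -0.1
```

Run:
```python
from h import *
s=eyes.snapshot("scene"); print(readout.sense()["tool_pos"])
cv2.imwrite("pics/s1.png",cv2.resize(s["image"][170:320,210:360],None,fx=4,fy=4,interpolation=cv2.INTER_CUBIC))
```

```text
[493.64795368 402.78249239  63.25236253]
```

View pics/s1.png

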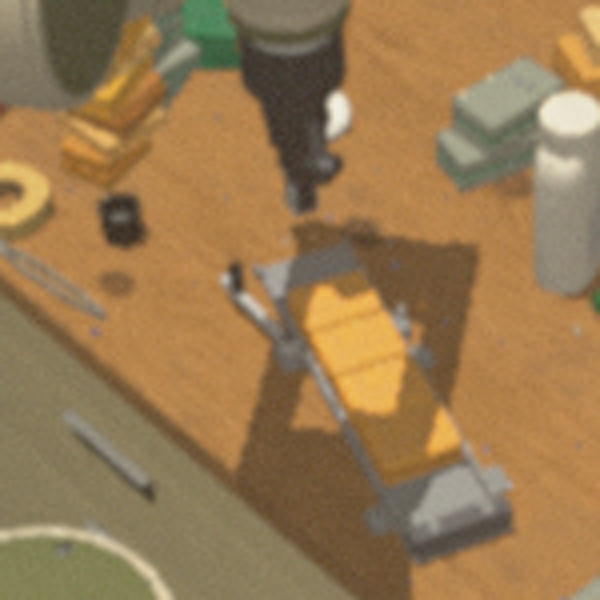

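The closed fingertip is at crop (300,205), above the loading end and in line with the rail, and everything is clear. I'll go down to z≈13 and then push gently along (-0.35,-0.937).

Emit:
move_arm(
  motion="0 0 -2 0 0 0;0 0 -4 0 0 0;0 0 -4.8 0 0 0;0 0 -4.8 0 0 0;-0.18 -0.47 -4.8 0 0 0;-0.35 -0.94 -4.8 0 0 0;-0.53 -1.41 -4.8 0 0 0;-0.70 -1.87 -4.8 0 0 0;-0.70 -1.87 -4.8 0 0 0",
)

```text
time: 2.45
tool_pos: [485.8, 382.3, 14.0]
tcp_rot: [-90.0, -0.0, -20.6]
ft_force: [-0.1, 0.5, -0.4]
finger_gap: -0.2
```

Emit:
move_arm(
  motion="-0.14 -0.375 0 0 0 0;-0.28 -0.75 0 0 0 0;-0.42 -1.12 0 0 0 0;-0.56 -1.5 0 0 0 0;-0.7 -1.87 0 0 0 0;-0.84 -2.25 0 0 0 0;-0.98 -2.62 0 0 0 0;-1.12 -3.0 0 0 0 0;-1.26 -3.37 0 0 0 0;-1.4 -3.75 0 0 0 0",
)

```text
time: 3.28
tool_pos: [471.8, 345.5, 13.5]
tcp_rot: [-90.0, -0.0, -20.5]
ft_force: [-0.2, 2.8, 1.0]
finger_gap: 0.1
```

```bash
cat >> h.py <<'E'
O=np.array([442.3,265.]);U=np.array([.350,.937]);V=np.array([-.937,.350])
def rail(p): d=np.array(p[:2])-O; return np.array([d@U,d@V]).round(1)
E
python3 - <<'E'
from h import *
s=eyes.snapshot("scene"); q=readout.sense();print(rail(q["tool_pos"]),q["tool_pos"],q["ft_force"])
cv2.imwrite("pics/s2.png",cv2.resize(s["image"][200:320,240:360],None,fx=5,fy=5,interpolation=cv2.INTER_CUBIC))
E
```

```text
[85.1  0.5] [471.61102357 344.90959605  13.41958237] [0.34544005 2.67473506 3.88567267]
```

View pics/s2.png

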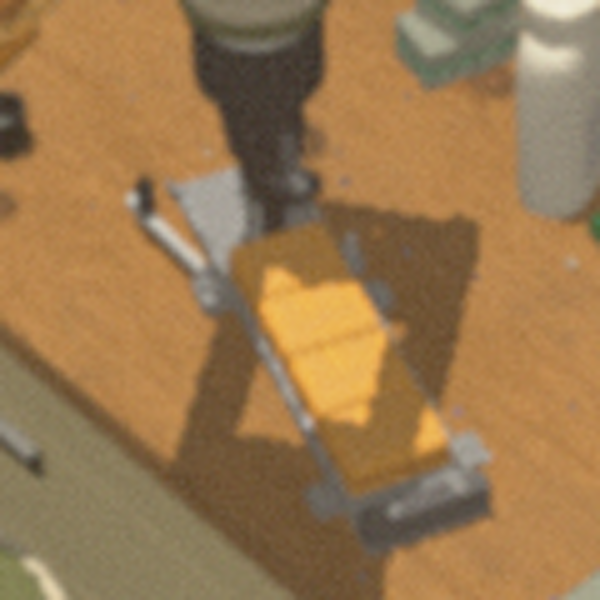

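The row is together and slid as one train, with a small gap left before the stop at about crop (410,475). The push force is about 2.8 N. I'll keep going slowly.

Emit:
move_arm(
  motion="-0.07 -0.19 0 0 0 0;-0.14 -0.375 0 0 0 0;-0.21 -0.56 0 0 0 0;-0.28 -0.75 0 0 0 0;-0.35 -0.94 0 0 0 0;-0.42 -1.12 0 0 0 0;-0.49 -1.31 0 0 0 0;-0.49 -1.31 0 0 0 0",
)

```text
time: 4.0
tool_pos: [466.8, 332.3, 13.4]
tcp_rot: [-90.0, -0.0, -20.5]
ft_force: [0.6, 2.0, 3.5]
finger_gap: 0.1
```

Emit:
move_arm(
  motion="-0.04 -0.1 0 0 0 0;-0.07 -0.19 0 0 0 0;-0.11 -0.28 0 0 0 0;-0.14 -0.375 0 0 0 0;-0.14 -0.375 0 0 0 0",
)

```text
time: 4.42
tool_pos: [465.5, 328.8, 13.4]
tcp_rot: [-90.0, -0.0, -20.5]
ft_force: [0.6, 3.5, 3.3]
finger_gap: 0.2
```

Emit:
move_arm(
  motion="-0.035 -0.09 0 0 0 0;-0.07 -0.19 0 0 0 0;-0.07 -0.19 0 0 0 0",
)

```text
time: 4.67
tool_pos: [464.8, 326.9, 13.4]
tcp_rot: [-90.0, -0.0, -20.5]
ft_force: [0.2, 2.8, 2.8]
finger_gap: -0.2
```

Emit:
move_arm(
  motion="-0.035 -0.09 0 0 0 0;-0.07 -0.19 0 0 0 0;-0.07 -0.19 0 0 0 0",
)

```text
time: 4.92
tool_pos: [464.1, 324.9, 13.4]
tcp_rot: [-90.0, -0.0, -20.5]
ft_force: [1.0, 3.7, 3.9]
finger_gap: 0.3
```

Emit:
move_arm(
  motion="-0.035 -0.09 0 0 0 0;-0.07 -0.19 0 0 0 0;-0.07 -0.19 0 0 0 0",
)

```text
time: 5.17
tool_pos: [463.9, 324.4, 13.8]
tcp_rot: [-89.8, -0.0, -20.5]
ft_force: [3.9, 10.3, 2.1]
finger_gap: -0.2
```

Run:
```python
from h import *
s=eyes.snapshot("scene"); q=readout.sense();print(rail(q["tool_pos"]),q["tool_pos"],q["ft_force"])
cv2.imwrite("pics/s3.png",cv2.resize(s["image"][220:320,260:360],None,fx=6,fy=6,interpolation=cv2.INTER_CUBIC))
```

```text
[63.2  0.6] [463.89962126 324.42235882  13.78630756] [ 2.51731369 10.08121571  2.20612456]
```

View pics/s3.png

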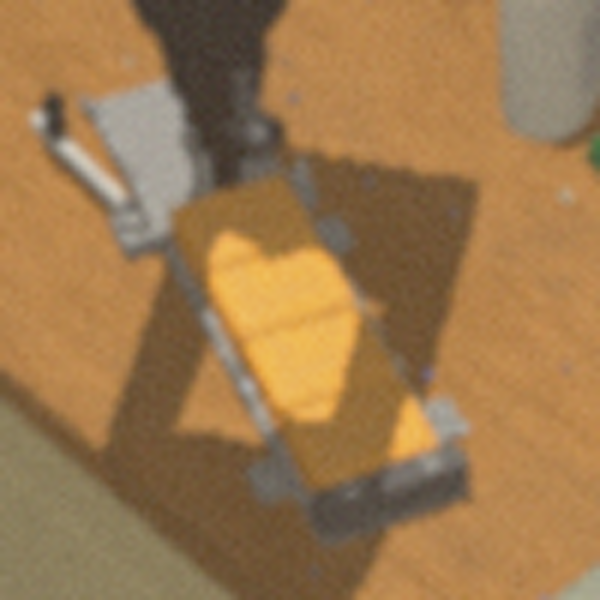

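The row is home: the front mould touches the stop at crop (390,480), the train is closed up, and the force jumped to 10 N with no further motion. I'll hold a moment, back off, lift, and go outside the pin.

Emit:
move_arm(
  motion="0 0 0 0 0 0;0.25 0.7 0 0 0 0;0.5 1.4 0 0 0 0;0.5 1.4 3 0 0 0;0.5 1.4 6 0 0 0;0.5 1.4 8.5 0 0 0;-1.8 3.9 8.5 0 0 0;-4.1 6.3 8.5 0 0 0;-6.3 8.7 8.5 0 0 0;-6.3 8.7 8.5 0 0 0",
)

```text
time: 6.05
tool_pos: [396.1, 412.9, 97.4]
tcp_rot: [-90.1, 0.2, -20.3]
ft_force: [-0.2, 0.5, -0.1]
finger_gap: -0.0
```

Run:
```python
from h import *
q=readout.sense();print(rail(q["tool_pos"]),q["tool_pos"],q["ft_force"])
s=eyes.snapshot("scene")
cv2.imwrite("pics/s4.png",cv2.resize(s["image"][200:320,240:360],None,fx=5,fy=5,interpolation=cv2.INTER_CUBIC))
g=cv2.cvtColor(s["image"],cv2.COLOR_BGR2GRAY)[228:246,258:276];print(g.min(), [ (c+258,r_+228) for r_,c in np.argwhere(g<g.min()+30)])
```

```text
[122.4  95. ] [396.1015202  412.86355366  97.36419757] [-0.20229664  0.54065167 -0.06744978]
55 [(np.int64(268), np.int64(236)), (np.int64(269), np.int64(236)), (np.int64(267), np.int64(237)), (np.int64(268), np.int64(237)), (np.int64(269), np.int64(237)), (np.int64(267), np.int64(238)), (np.int64(268), np.int64(238)), (np.int64(269), np.int64(238)), (np.int64(268), np.int64(239)), (np.int64(269), np.int64(239)), (np.int64(268), np.int64(240)), (np.int64(269), np.int64(240)), (np.int64(268), np.int64(241)), (np.int64(269), np.int64(241)), (np.int64(270), np.int64(241)), (np.int64(269), np.int64(242))]
```

View pics/s4.png

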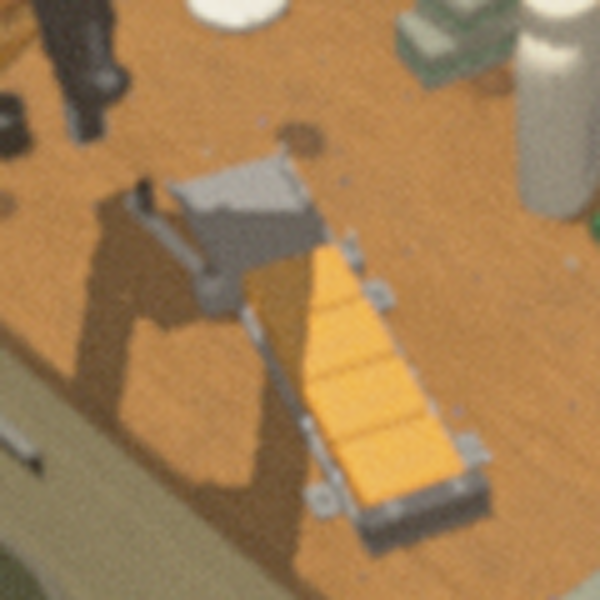

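The row sits against the stop and the rail behind it is clear. The pin is at crop (145,190), with the finger outside it. I'll descend to z≈31 and push towards the rail.

Emit:
move_arm(
  motion="0 0 0 0 0 0;0 0 -3 0 0 0;0 0 -6 0 0 0;0 0 -6.7 0 0 0;0 0 -6.7 0 0 0",
)

```text
time: 6.52
tool_pos: [398.7, 407.1, 27.7]
tcp_rot: [-90.4, 0.2, -20.6]
ft_force: [-0.3, -0.2, -0.1]
finger_gap: 0.1
```

Run:
```python
from h import *
q=readout.sense();T=q["tool_pos"];print(rail(T),T,q["ft_force"])
# planned path: pin at keeper angle a, finger 17.5mm behind along face normal rotated by w (cw)
for a in range(-15,91,7):
    b=np.radians(69.5-a); piv=O+58*U+45.5*V; pin=piv+66*np.array([np.cos(b),np.sin(b)])
    w=max(0,a); n=np.radians(-20.5-w); t=pin-17*np.array([np.cos(n),np.sin(n)])
    print(a,-w,pin.round(0),t.round(1),((t-[400.4,410.1])/10).round(2))
```

```text
[117.9  90.6] [398.66417007 407.07649159  27.71858101] [-0.30020008 -0.16980291 -0.10963274]
-15 0 [426. 401.] [410.4 406.9] [ 1.   -0.32]
-8 0 [434. 400.] [418.3 405.7] [ 1.79 -0.44]
-1 0 [442. 397.] [426.1 403.4] [ 2.57 -0.67]
6 -6 [449. 394.] [434.2 401.9] [ 3.38 -0.82]
13 -13 [456. 390.] [442.2 399.7] [ 4.18 -1.04]
20 -20 [463. 385.] [449.9 396.5] [ 4.95 -1.36]
27 -27 [469. 380.] [457.1 392.4] [ 5.67 -1.77]
34 -34 [474. 374.] [463.8 387.4] [ 6.34 -2.27]
41 -41 [478. 367.] [469.9 381.7] [ 6.95 -2.84]
48 -48 [481. 359.] [475.1 375.3] [ 7.47 -3.48]
55 -55 [484. 352.] [479.6 368.3] [ 7.92 -4.18]
62 -62 [485. 344.] [483.2 360.7] [ 8.28 -4.94]
69 -69 [486. 336.] [485.8 352.8] [ 8.54 -5.73]
76 -76 [486. 328.] [487.5 344.7] [ 8.71 -6.54]
83 -83 [484. 320.] [488.1 336.4] [ 8.77 -7.37]
90 -90 [482. 312.] [487.7 328.1] [ 8.73 -8.2 ]
```

Emit:
move_arm(
  motion="0 0 0 0 0 0;0.5 -0.16 0 0 0 0;1.0 -0.32 0 0 0 0;1.4 -0.38 0 0 0 0;1.79 -0.44 0 0 0 0;2.18 -0.55 0 0 0 0;2.57 -0.67 0 0 0 0;2.97 -0.75 0 0 0 -3;3.38 -0.82 0 0 0 -6;3.38 -0.82 0 0 0 -6",
)

```text
time: 7.35
tool_pos: [434.9, 401.5, 31.3]
tcp_rot: [-90.0, -0.0, -26.7]
ft_force: [-0.4, 0.2, -0.2]
finger_gap: -0.1
```

Run:
```python
from h import *
q=readout.sense();T=q["tool_pos"];print(rail(T),T,q["ft_force"])
s=eyes.snapshot("scene")
cv2.imwrite("pics/s5.png",cv2.resize(s["image"][200:320,240:360],None,fx=5,fy=5,interpolation=cv2.INTER_CUBIC))
```

```text
[125.4  54.7] [434.94840123 401.54950334  31.31573747] [-0.43667608  0.23325006 -0.24484215]
```

View pics/s5.png

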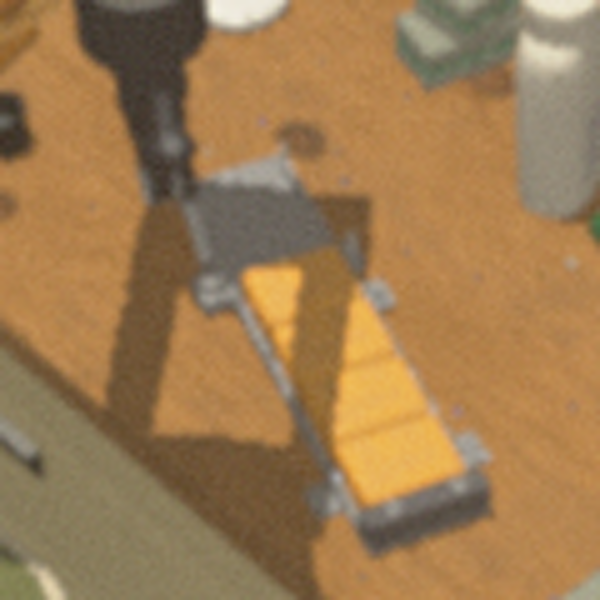

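The pin is against the finger at crop (187,185), the bar is roughly parallel to the rail, and the row has not moved. I'll continue along the arc.

Emit:
move_arm(
  motion="0.4 -0.11 0 0 0 -3.5;0.8 -0.22 0 0 0 -7;1.19 -0.38 0 0 0 -10.5;1.57 -0.54 0 0 0 -14;1.93 -0.74 0 0 0 -17.5;2.29 -0.95 0 0 0 -21;2.63 -1.2 0 0 0 -24.5;2.96 -1.45 0 0 0 -28;3.27 -1.73 0 0 0 -31.5;3.57 -2.02 0 0 0 -35",
)

```text
time: 8.23
tool_pos: [469.5, 381.5, 31.0]
tcp_rot: [-90.0, 0.0, -61.6]
ft_force: [-0.7, 0.7, 0.0]
finger_gap: 0.3
```

Run:
```python
from h import *
q=readout.sense();T=q["tool_pos"];print(rail(T),T,q["ft_force"],q["joint_pos"].round(0))
s=eyes.snapshot("scene")
cv2.imwrite("pics/s6.png",cv2.resize(s["image"][200:320,240:360],None,fx=5,fy=5,interpolation=cv2.INTER_CUBIC))
```

```text
[118.7  15.3] [469.51475597 381.53029086  31.02446962] [-0.69197326  0.65490993  0.03835304] [34. 19. 94.  0. 67.  6.]
```

View pics/s6.png

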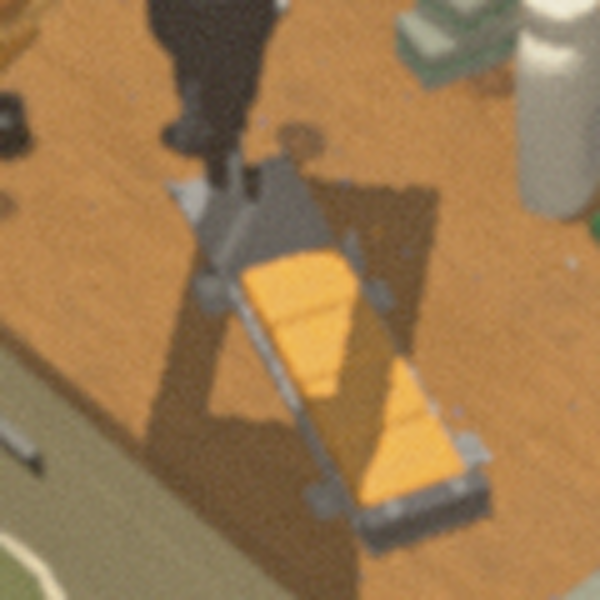

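The keeper is swung in to about 40° and the pin is on the finger. Continuing.

Emit:
move_arm(
  motion="0.26 -0.32 0 0 0 -3.5;0.52 -0.64 0 0 0 -7;0.75 -0.99 0 0 0 -10.5;0.97 -1.34 0 0 0 -14;1.15 -1.72 0 0 0 -17.5;1.33 -2.1 0 0 0 -21;1.46 -2.49 0 0 0 -24.5;1.59 -2.89 0 0 0 -28;1.68 -3.3 0 0 0 -31.5;1.76 -3.7 0 0 0 -35",
)

```text
time: 9.12
tool_pos: [487.2, 344.7, 31.2]
tcp_rot: [-90.0, 0.0, -96.5]
ft_force: [-0.3, 1.1, -0.1]
finger_gap: -0.0
```

Emit:
move_arm(
  motion="0.03 -0.41 0 0 0 -3.5;0.06 -0.83 0 0 0 -7;0.04 -1.04 0 0 0 -10.5;0.03 -1.25 0 0 0 -14;0.02 -1.45 0 0 0 -14;0.02 -1.45 0 0 0 -14",
)

```text
time: 9.62
tool_pos: [487.5, 330.1, 31.3]
tcp_rot: [-90.0, 0.0, -110.3]
ft_force: [-0.2, 0.3, 0.3]
finger_gap: -0.2
```

Emit:
move_arm(
  motion="-0.035 -0.09 0 0 0 0;-0.07 -0.19 0 0 0 0;-0.1 -0.28 0 0 0 0;-0.1 -0.28 0 0 0 0",
)

```text
time: 9.95
tool_pos: [487.3, 329.5, 31.7]
tcp_rot: [-90.0, 0.3, -110.4]
ft_force: [4.5, 10.5, -5.2]
finger_gap: -0.1
```

The force has risen to about 11 N with no further travel, so the keeper is on its stop. I'll hold, back off and check.

Emit:
move_arm(
  motion="0 0 0 0 0 0;0 0 0 0 0 0;0.1 0.28 0 0 0 0;0.8 2.2 0 0 0 0;0.8 2.2 4 0 0 0;0.8 2.2 8 0 0 0;1.5 5 12 0 0 0;1.5 8 14 0 0 0;1.5 11 14 0 0 0;1.5 11 14 0 0 0",
)

```text
time: 10.78
tool_pos: [502.0, 443.0, 174.5]
tcp_rot: [-89.9, 0.4, -110.3]
ft_force: [0.9, 1.1, 0.3]
finger_gap: -0.2
```

Run:
```python
from h import *
s=eyes.snapshot("scene");t=eyes.snapshot("top")
a=cv2.resize(s["image"][210:310,260:340],(400,500),interpolation=cv2.INTER_CUBIC);b=cv2.resize(t["image"][215:315,285:395][:, :80],(400,500),interpolation=cv2.INTER_CUBIC)
cv2.imwrite("pics/s7.png",np.hstack([a,b]))
```

```text
(no output)
```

View pics/s7.png

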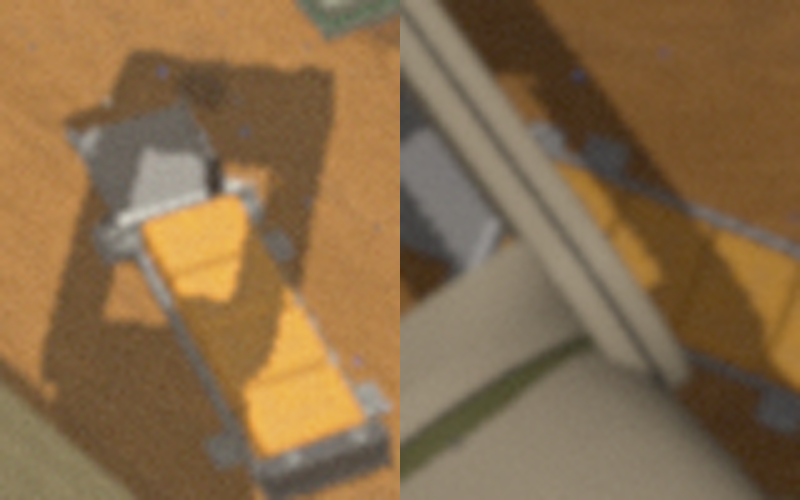

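The keeper lies square across the rail right behind the last mould, with the bar from (120,218) to (250,185) and the pin at (212,175). The row is against the stop at (320,440). I'm handing in.

```bash
python3 -c "
from bench import r
print(r.hand_in())"
```

```text
the job is handed in; nothing more can be done
None
```

The mould magazine is loaded and the job is handed in. The simulator gave no verdict, and it finished at about 11 s on the robot's clock.

- **Row:** I pushed the last mould with the closed fingertips. The four slid as one train at about 3 N until they met the end stop, where the force rose to 10 N and travel stopped.
- **Keeper:** I then swung the keeper in by its pin until it met its stop at about 11 N.
- **Last check:** In the final scene-camera picture the row is closed up against the stop and the keeper stands square across the rail behind it. The arm blocked most of the top camera's view, so this rests on one camera and the force readings. I did not measure the final mould positions or the keeper angle.
- **Bystanders:** I saw no contact with the other things on the bench, but I did not measure their positions again.

No check failed or disagreed.

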